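# Take the length stop off its T-track

## Task

The wooden length stop of the slicing guide has to come off for washing. Slide it along its T-track until it meets the end wall at the open end, lift it straight out through the gate there without tipping it, and stand it upright on its foot in the grey drip tray, setting it down gently. Leave the onion, the garlic and the small bowl where they are.

Things in the scene. Friction and masses are not known exactly. Their poses are not given: they have to be found in the camera images.
- stop: Length stop, 0.26 to 0.49 kg, held in the track at the start. Origin: centre of the foot's underside; x along the track to the open end, z up. Steel foot 40 (x) x 36 (y) mm, 8 mm thick; neck 30 x 14 mm up to z = 20 mm; shoe 50 x 44 mm, z = 18 to 26 mm; above it a wooden plate. It slides in the track with 2 mm play, against less than 12 N of friction.
- stop_grip (a point): Middle of the bare upper part of the stop's upright plate, 85 mm above the stop's origin. The plate is 12 mm thick (along the stop's x), 70 mm wide (y), from 26 to 110 mm above the origin; its broad faces look along the track and can be pinched from above. Two gussets on its -x face reach up to 46 mm.
- track: Aluminium T-track, fixed on the worktop, from 124 mm behind to 135 mm ahead of its origin, 52 mm wide, 20 mm high. Origin: underside, mid-width; x along the track to the open end, z up. Channel 40 mm wide, floor at z = 6 mm; two lips (underside z = 16 mm) leave a slot 20 mm wide and hold the stop's foot down. The -x end is closed.
- gate_zone (a point): Track floor, 70 mm from the track's origin towards +x. About here a dark steel end piece (22 mm high, wall 24) is clamped, at a new place each time, not reported: a gate 46 mm long without lips, then an end wall. The gate's middle lies up to 30 mm either way. With the foot against the wall the stop is 3 mm past that middle; there and up to 6 mm back it lifts straight out, elsewhere lips hold it.
- tray: Grey plastic drip tray, fixed, 120 (x) x 140 (y) mm, rim 16 mm high, walls and floor 5 mm thick. Origin: centre of the underside; the inner floor is at z = 5 mm and measures 110 x 130 mm.
- onion: Bystander: red onion, 66 mm across, 71 mm high, loose. Origin: centre of its underside.
- garlic: Bystander: garlic bulb, 60 mm across, 59 mm high, loose. Origin: centre of its underside.
- bowl: Bystander: cream pinch bowl, 85 mm across, 38 mm high, loose. Origin: centre of its underside.
There are look-alikes about, which are no part of the job. Leave any blue look-alike of the stop alone.

How it is judged:
On the way, in this order (a step that is already met when the one before it is completed fails the run):
1. the stop has been slid, still captive in the track, to the open end (origin more than 30 mm towards +x on the track) (x of stop in the frame of track between 0.03 and 0.12 m and y of stop in the frame of track between -0.006 and 0.006 m and z of stop in the frame of track between 0.003 and 0.01 m), for 0.1 s.
2. the stop has been lifted out through the gate, its foot clear above the track (x of stop in the frame of track between 0.02 and 0.13 m and y of stop in the frame of track between -0.03 and 0.03 m and z of stop in the frame of track between 0.028 and 0.2 m), for 0.02 s.
At the end, for the whole second after the job is handed in: The stop stands still and upright (within 0.1 rad) on its foot on the floor of the tray: its origin inside the tray's inner floor (within 45 mm in x and 55 mm in y of the tray's origin, 3 to 8 mm above its underside) (x of stop in the frame of tray between -0.045 and 0.045 m and y of stop in the frame of tray between -0.055 and 0.055 m and z of stop in the frame of tray between 0.003 and 0.008 m and angle between stop's own z axis and vertical below 0.1 rad and linear speed of stop below 0.02 m/s and contact force between stop and tray above 0.5 N); the robot touches nothing.
It fails at once if the stop is tipped more than 0.15 rad (levered out) while its foot is still in the track (x of stop in the frame of track between -0.13 and 0.15 m and y of stop in the frame of track between -0.03 and 0.03 m and z of stop in the frame of track below 0.024 m and angle between stop's own z axis and vertical above 0.15 rad).
It fails at once if the stop hits the tray harder than 100 N (dropped or slammed) (contact force between stop and tray above 100 N).
It fails at once if the stop is wrenched against the track with more than 100 N (contact force between stop and track above 100 N).
It fails at once if the onion, the garlic or the small bowl is pushed more than 30 mm (distance of any of onion, garlic, bowl from where it was at the start of the episode above 0.03 m).
It also fails if it takes over 42 s, if anything falls off the work surface, if the arm or the gripper's body presses on something with over 40 N, if the wrist force passes 120 N, or if a joint passes its speed limit or range.

## Robot

A 6-joint arm with a two-finger parallel gripper is mounted at the origin on a cart in front of the work surface, level with it; the furniture and walls round the work are solid. World frame = base frame: x ahead of the robot, y to its left, z up, the work surface at z = 0. Lengths are in m, angles in rad, forces in N, time in s.
With the tool pointing down it reaches from about 0.275 to 0.725 m from the base axis. Payload 5.6 kg.
Tool frame: the origin (TCP) lies midway between the tips of the shut fingers; the grasp point (between the pads) lies 19 mm behind it; z points along the fingers, y is the line along which they close (so a half turn about z gives the same grasp; the last joint's range is limited). The gripper opens to 85 mm and grips with 20 to 120 N. Pads are 22 mm wide; open, the fingers measure 114 mm over their backs; the gripper's body (76 mm by 85 mm) begins 54 mm behind the grasp point. The pads swing forward as they close: fully open they stand 13 mm farther back than shut.
Start: joints at [-1.047, 0.255, 0.108, 0, -1.424, -0.285], TCP at [0.13, -0.534, 0.231] pointing down, gripper open.
Joint ranges: [-2.95, 2.95], [-1.21, 1.97], [-1.09, 1.5], [-2.87, 1.71], [-2.94, -0.07], [-3.05, 3.05]. Speed limits (rad/s): [2.57, 2.57, 3.14, 3.14, 3.14, 3.14].

## Interface

Orientations are given as a rotation vector (axis times angle).
In Python, from station import r gives the robot as it stands.
- The arm moves only by the tool arm_command, never from a script. Its argument "targets" is one flat list of numbers, 7 for each row, row after row: the closure in counts, from 0 (fully open) to 255 (shut), then the shift along the tool's x, y, z in mm, then the turn, a rotation vector about the tool's x, y, z in degrees. A call has 1 to 8 rows; each row is the pose to reach, as a shift and turn from the pose commanded when the call began, along the tool's axes at that moment; what a row does not reach only later rows make up. A row lasts 1/8 s, in which the tool goes at most 62.5 mm and 10.7 degrees, less where a joint would pass 70% of its speed; a pose out of reach is approached as far as the arm can. A call with a gripper value outside its range is refused whole. The fingers move at their own pace and stop on an object; "newtons" is the grip in N (left out, the last holds). Time passes only in rows, so rows that repeat a pose let the fingers close. It gives the time, the measured TCP pose, the force, the opening and the grip force at its end, in the units of the state.
- r.state(): the state, without advancing time (a new reading comes with each control period).
- r.capture(name): name is "side" or "top"; returns a dict with "color" (420x560x3 uint8, red, green, blue), "fx", "fy", "cx", "cy" (pixels), "position" and "orientation" of the camera in the world. Camera axes: x right, y down, z forward; pixel columns grow to the right and rows downward; lengths in m; the calibration is good to about 2 mm. A picture is of the moment at which its call begins. There is no depth.
- r.sign_off(): hands the job in; it is judged then, once.
The state is a dict: "time_s": time; "q": joint angles; "joint_velocities": joint speeds; "effort": joint torques, N m; "tcp_pos": TCP position; "tool_rot": TCP orientation; "force": force on the tool from outside, world axes, zero at the start; "moment": the same for the moment, N m; "grip_width": opening from 0.0 (shut) to 1.0 (fully open); "finger_force": force on a finger pad.
Only numpy, scipy, OpenCV 4.12 (cv2) and the standard library are available. Lean on these libraries where they do the work, as an engineer would, in place of code of your own. Each camera call takes 0.05 s, during which the arm holds its last target. There are 200 camera calls.

## Working session

There is one attempt and no reset: what is moved stays moved. The work goes in short steps, Python scripts to look and compute and a tool call to move; the robot and the scene stay as the last step left them, time stands still between calls to the robot, and variables do not carry over. Pictures are saved under pics/ and viewed, at most 10 in all, crops included, and the job is handed in when it is done.

Besides the shell and the picture viewer there is one more tool, called after "Call:" by a JSON object that holds its "fn" and its "kwargs". arm_command: Moves the arm, as the interface text tells. Its arguments: {"type":"object","properties":{"targets":{"type":"array"},"newtons":{"type":"number"}},"required":["targets"]}

```bash
mkdir -p pics; ls; cat > h.py <<'E'
import numpy as np, cv2, pickle
from scipy.spatial.transform import Rotation as R
def rot(o):
    o=np.array(o,float)
    return o if o.shape==(3,3) else (R.from_rotvec(o) if o.size==3 else R.from_quat(o)).as_matrix()
def ray(c,u,v):
    d=rot(c["orientation"])@np.array([(u-c["cx"])/c["fx"],(v-c["cy"])/c["fy"],1]); return np.array(c["position"],float),d
def onz(c,u,v,z):
    p,d=ray(c,u,v); return p+d*(z-p[2])/d[2]
def proj(c,P):
    q=rot(c["orientation"]).T@(np.array(P)-np.array(c["position"])); return q[0]/q[2]*c["fx"]+c["cx"],q[1]/q[2]*c["fy"]+c["cy"]
E
python3 - <<'E'
from station import r
from h import *
for n in("side","top"):
    c=r.capture(n); pickle.dump(c,open(n+".pkl","wb")); cv2.imwrite(f"pics/{n}0.png",cv2.resize(c["color"][:,:,::-1],(784,588)))
    print(n,c["position"],c["orientation"],c["fx"],c["cx"],c["cy"])
print(r.state())
E
```

```text
pics
side [ 0.32293015 -0.79888021  0.59795682] [-2.16915336  0.40450261 -0.23329634] 404.93545826309 270.4199787787695 220.06015498392483
top [ 0.4827466  -0.16603936  0.98211175] [-2.15030449  2.15090175 -0.0769515 ] 483.64159584622644 271.44943863582495 205.9437217799793
{'time_s': 0.1, 'q': array([-1.04740135e+00,  2.55723999e-01,  1.07102531e-01, -3.83184813e-04,
       -1.42390692e+00, -2.84612546e-01]), 'joint_velocities': array([ 0.00092339, -0.00152724,  0.0023238 ,  0.00247232, -0.00064292,
        0.00072579]), 'effort': array([-2.39902358e-03, -3.87605882e+01,  2.38474220e+01,  5.37798464e+00,
       -3.82024489e-03, -6.33593487e-06]), 'tcp_pos': array([ 0.13002306, -0.533947  ,  0.23046068]), 'tool_rot': array([ 3.74060413e-01, -3.11890805e+00, -2.73542321e-03]), 'force': array([ 0.44160275, -0.30237537,  0.07411844]), 'moment': array([-0.05717301, -0.02927289, -0.01591731]), 'finger_force': 0.0, 'grip_width': 0.9966968938987472}
```

View pics/top0.png

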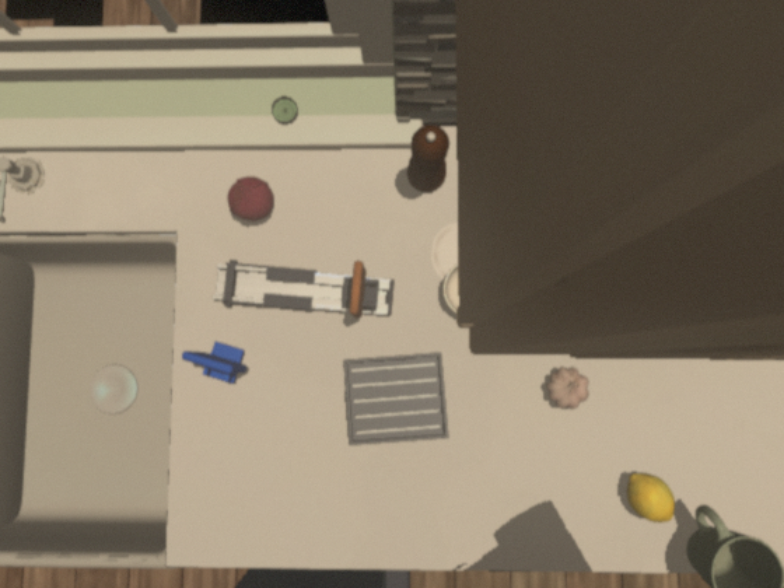

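View pics/side0.png

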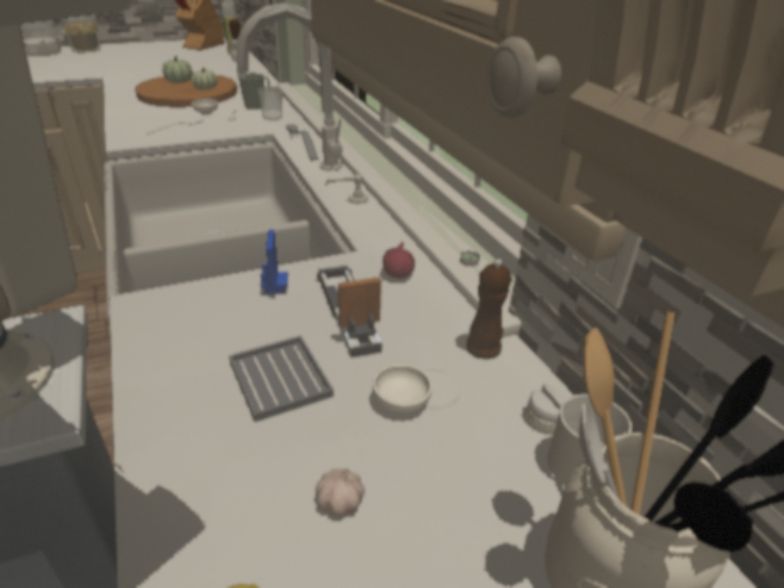

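The top view shows the track running from (217,287) to (393,297), with the wooden stop at (357,288) near the right end. The tray is at (396,398) and the onion at (250,200). The bowl sits under the cabinet at (455,290) and the garlic is at (567,387). The only stop-like things are the wooden one and the blue one at (217,362). The wooden one in the track fits; the blue one is the look-alike to leave. I'll confirm in a crop and measure.

```bash
python3 - <<'E'
from h import *
c=pickle.load(open("top.pkl","rb")); s=pickle.load(open("side.pkl","rb"))
a=c["color"][175:235,145:290,::-1]; b=s["color"][180:260,215:285,::-1]
A=cv2.resize(a,None,fx=5.4,fy=5.4,interpolation=cv2.INTER_CUBIC); B=cv2.resize(b,None,fx=3.2,fy=3.2,interpolation=cv2.INTER_CUBIC)
im=np.zeros((A.shape[0]+B.shape[0],A.shape[1],3),np.uint8); im[:A.shape[0]]=A; im[A.shape[0]:,:B.shape[1]]=B
cv2.imwrite("pics/crop.png",im); print(im.shape)
hsv=cv2.cvtColor(c["color"],cv2.COLOR_RGB2HSV)
m=cv2.inRange(hsv,(3,110,60),(15,255,255)); m[:175]=0; m[240:]=0; m[:,:230]=0; m[:,285:]=0
k,_=cv2.findContours(m,0,2); k=max(k,key=cv2.contourArea); rc=cv2.minAreaRect(k); print("wood",rc, cv2.contourArea(k))
bx=cv2.boxPoints(rc)
for p in bx: print(p,onz(c,*p,.116).round(4))
# tray : dark grey
g=cv2.cvtColor(c["color"],cv2.COLOR_RGB2GRAY); m=(g<125).astype(np.uint8); m[:,:235]=0;m[:,330:]=0;m[:248]=0;m[325:]=0
k,_=cv2.findContours(m,0,2); k=max(k,key=cv2.contourArea); rc=cv2.minAreaRect(k); print("tray",rc)
for p in cv2.boxPoints(rc): print(p,onz(c,*p,.016).round(4))
print("tray c",onz(c,*rc[0],.016))
# track outline ends (view px/1.4)
for n,p in dict(l=(217,287),r=(393,297),wl=(230,283)).items(): print(n,onz(c,p[0]/1.4,p[1]/1.4,.02).round(4))
for n,p in dict(onion=(250,198),bowl=(470,291),garlic=(567,387),blue=(217,362)).items(): print(n,onz(c,p[0]/1.4,p[1]/1.4,.03).round(3))
E
```

```text
(580, 783, 3)
wood ((254.167236328125, 205.0784912109375), (5.9589033126831055, 36.33762741088867), 6.709836959838867) 160.0
[249.08533 222.77473] [ 0.5445 -0.0959  0.116 ]
[253.33105 186.68599] [ 0.61   -0.1032  0.116 ]
[259.24915 187.38225] [ 0.6087 -0.114   0.116 ]
[255.00342 223.471  ] [ 0.5432 -0.1066  0.116 ]
tray ((281.476806640625, 284.56781005859375), (60.05561447143555, 70.81745910644531), 85.68397521972656)
[243.90866 257.28992] [ 0.4828 -0.0779  0.016 ]
[314.5253  251.96039] [ 0.4935 -0.2183  0.016 ]
[319.04495 311.8457 ] [ 0.3768 -0.2262  0.016 ]
[248.42831 317.17523] [ 0.3658 -0.0877  0.016 ]
tray c [ 0.4293309  -0.15272026  0.016     ]
l [0.5875 0.1024 0.02  ]
r [ 0.5726 -0.1513  0.02  ]
wl [0.5932 0.0837 0.02  ]
onion [0.716 0.055 0.03 ]
bowl [ 0.58 -0.26  0.03]
garlic [ 0.446 -0.392  0.03 ]
blue [0.48  0.097 0.03 ]
```

View pics/crop.png

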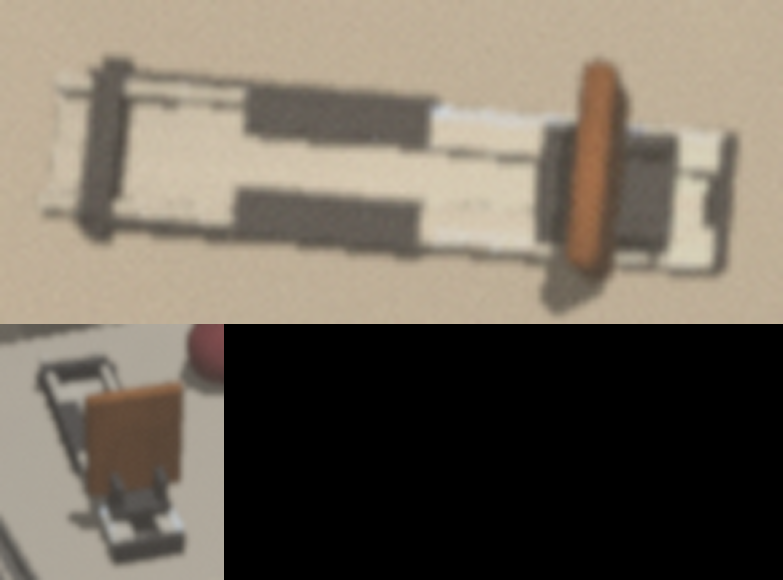

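The crop confirms the job. The dark end wall is at crop (108,150), at the left (+y) end, and the gate runs from the wall to the dark lip inserts that start at about (240,140). The stop's wooden plate is at (595,165) with its gussets on the right (-x), which fits the open end being on the left.

```bash
cat >> h.py <<'E'
def yawy(rv): y=R.from_rotvec(rv).as_matrix()[:,1]; return np.degrees(np.arctan2(y[1],y[0]))
def shift(st,goal): return (R.from_rotvec(st["tool_rot"]).as_matrix().T@(np.array(goal)-st["tcp_pos"])*1000).round(1)
E
python3 - <<'E'
from station import r
from h import *
c=pickle.load(open("top.pkl","rb")); st=r.state()
f=lambda p,z: onz(c,145+p[0]/5.4-.4,175+p[1]/5.4-.4,z)
e={k:f(*v) for k,v in dict(lu=((60,75),.02),ll=((46,210),.02),ru=((737,132),.02),rl=((722,270),.02),wu=((131,70),.024),wl=((115,235),.024),gu=((245,88),.022),gl=((235,188),.022)).items()}
for k,v in e.items(): print(k,v.round(4))
L=(e['lu']+e['ll'])/2; Rr=(e['ru']+e['rl'])/2; d=(L-Rr); n=np.linalg.norm(d); d/=n
o=Rr+.124*d; ang=np.degrees(np.arctan2(d[1],d[0])); print("len",n,"ang",ang,"origin",o)
cc=lambda P:np.round([(P-o)@d*1000,(P-o)[0]*-d[1]*1000+(P-o)[1]*d[0]*1000],1)
for k in('wu','wl','gu','gl'): print(k,cc(e[k]))
P=onz(c,254.17,205.08,.116);print("plate",P,cc(P))
s=pickle.load(open("side.pkl","rb")); print("side proj of plate top (view px)",np.array(proj(s,P))*1.4)
print("tool y yaw",yawy(st["tool_rot"]),R.from_rotvec(st["tool_rot"]).as_matrix().round(3).tolist())
print("shift to over tray-side", shift(st,[.42,-.11,.231]), "over plate",shift(st,[P[0],P[1],.2]))
E
```

```text
lu [0.6211 0.1019 0.02  ]
ll [0.5703 0.1058 0.02  ]
ru [ 0.5989 -0.1521  0.02  ]
rl [ 0.5477 -0.1465  0.02  ]
wu [0.6223 0.0741 0.024 ]
wl [0.5606 0.0786 0.024 ]
gu [0.6157 0.0315 0.022 ]
gl [0.5782 0.0345 0.022 ]
len 0.25415114057720034 ang 84.94064400989579 origin [ 0.58422268 -0.02579476  0.02      ]
wu [102.9 -29.2]
wl [101.9  32.8]
gu [ 59.9 -26.3]
gl [59.6 11.3]
plate [ 0.57648788 -0.10492018  0.116     ] [-79.5   0.7]
side proj of plate top (view px) [359.04811481 280.61476271]
tool y yaw 103.6779869067035 [[-0.972, -0.236, -0.001], [-0.236, 0.972, 0.002], [0.0, 0.002, -1.0]]
shift to over tray-side [-382.   343.4    0. ] over plate [-535.3  311.2   30.9]
```

Call:
{"fn": "arm_command", "kwargs": {"targets": [0, -20, 18, 0, 0, 0, 1, 0, -60, 54, 0, 0, 0, 4, 0, -102, 92, 0, 0, 0, 7, 0, -144, 130, 0, 0, 0, 10, 0, -186, 167, 0, 0, 0, 13, 0, -228, 205, 0, 0, 0, 16, 0, -265, 238, 0, 0, 0, 19, 0, -290, 260, 0, 0, 0, 19], "newtons": 40}}

```text
time_s: 1.1
tcp_pos: [0.351, -0.2113, 0.2311]
tool_rot: [-0.144, -3.138, -0.001]
force: [0.0, -0.4, 0.0]
grip_width: 0.997
finger_force: 0.0
```

```bash
python3 - <<'E'
from station import r
from h import *
st=r.state(); print(st["time_s"],st["tcp_pos"],yawy(st["tool_rot"]),shift(st,[.42,-.105,.231]),shift(st,[.5765,-.105,.2]))
E
```

```text
1.1 [ 0.35102208 -0.21125878  0.2310874 ] 84.74515468956281 [-5.900e+01  1.121e+02  1.000e-01] [-214.8  126.5   31.1]
```

Call:
{"fn": "arm_command", "kwargs": {"targets": [0, -20, 40, 0, 0, 0, 0, 0, -45, 85, 0, 0, 0, 0, 0, -75, 115, 0, 0, 0, 0, 0, -115, 125, 5, 0, 0, 0, 0, -155, 126.5, 15, 0, 0, 0, 0, -190, 126.5, 25, 0, 0, 0, 0, -210, 126.5, 31, 0, 0, 0, 0, -215, 126.5, 31, 0, 0, 0]}}

```text
time_s: 2.1
tcp_pos: [0.5763, -0.1071, 0.1985]
tool_rot: [-0.146, -3.135, -0.0]
force: [-1.2, 0.1, 0.9]
grip_width: 1.0
finger_force: 0.0
```

```bash
python3 - <<'E'
from station import r
from h import *
c=r.capture("top"); cv2.imwrite("pics/top1.png",cv2.resize(c["color"][130:270,120:320,::-1],None,fx=4,fy=4))
s=r.capture("side"); cv2.imwrite("pics/s1.png",s["color"][100:300,160:360,::-1])
st=r.state(); print(st["time_s"],st["tcp_pos"],yawy(st["tool_rot"]),shift(st,[.5765,-.105,.072]))
E
```

```text
2.2 [ 0.57605355 -0.10715798  0.19996928] 84.67654632092106 [ -0.4   2.2 128. ]
```

View pics/top1.png

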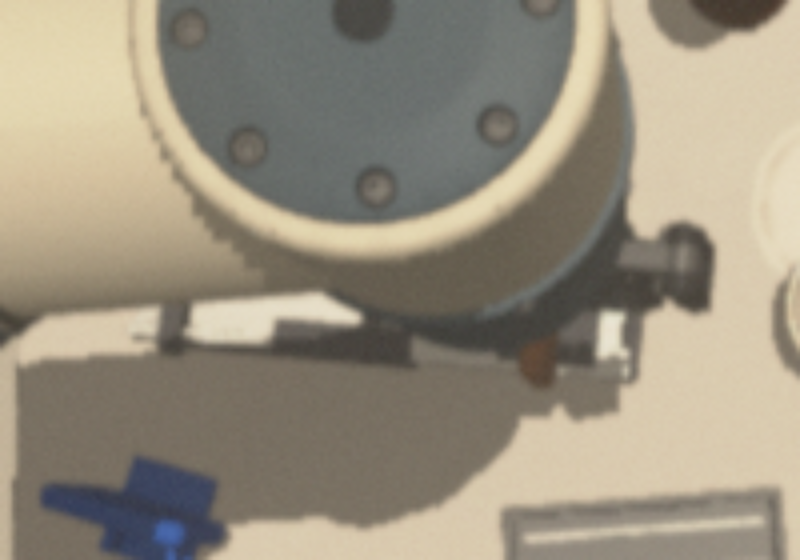

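The arm's cap hides most of the stop, but the plate's near end at (538,360) and the track are where I expected. The gripper is lined up, so I'll descend and close.

Call:
{"fn": "arm_command", "kwargs": {"targets": [0, 0, 2, 20, 0, 0, 0, 0, 0, 2, 50, 0, 0, 0, 0, 0, 2, 80, 0, 0, 0, 0, 0, 2, 105, 0, 0, 0, 0, 0, 2, 120, 0, 0, 0, 0, 0, 2, 126, 0, 0, 0, 0, 0, 2, 127, 0, 0, 0, 0, 0, 2, 127, 0, 0, 0], "newtons": 50}}

```text
time_s: 3.2
tcp_pos: [0.5769, -0.1052, 0.0742]
tool_rot: [0.145, 3.137, -0.0]
force: [-0.0, 0.2, -0.7]
grip_width: 1.0
finger_force: 0.0
```

Call:
{"fn": "arm_command", "kwargs": {"targets": [120, 0, 0, 0, 0, 0, 0, 160, 0, 0, 0, 0, 0, 0, 190, 0, 0, 0, 0, 0, 0, 220, 0, 0, 0, 0, 0, 0, 255, 0, 0, 0, 0, 0, 0, 255, 0, 0, 0, 0, 0, 0]}}

```text
time_s: 3.95
tcp_pos: [0.5764, -0.1051, 0.0733]
tool_rot: [0.146, 3.138, 0.0]
force: [-0.9, 0.5, -0.3]
grip_width: 0.133
finger_force: 50.5
```

```bash
python3 - <<'E'
from station import r
from h import *
s=r.capture("side"); cv2.imwrite("pics/s2.png",cv2.resize(s["color"][120:290,160:360,::-1],None,fx=3.5,fy=3.5))
st=r.state(); print(st)
E
```

```text
{'time_s': 4.0, 'q': array([ 8.63508943e-02,  4.18314888e-01, -7.15415140e-02, -9.82690091e-05,
       -1.08079522e+00, -1.74988471e+00]), 'joint_velocities': array([ 8.58539705e-04,  7.42983115e-05, -1.33245404e-04,  7.55419875e-04,
       -3.68293153e-04,  1.95987809e-04]), 'effort': array([-4.13710373e-01, -4.49721694e+01,  2.10460120e+01,  4.94082615e+00,
       -7.45453918e-02,  2.65890831e-04]), 'tcp_pos': array([ 0.57643804, -0.10504589,  0.07331306]), 'tool_rot': array([1.45685946e-01, 3.13808076e+00, 1.65076888e-04]), 'force': array([-0.0378931 ,  1.95444741,  0.25063197]), 'moment': array([ 0.24037407, -0.06816895, -0.01465543]), 'finger_force': 50.48054337501526, 'grip_width': 0.13409575752070926}
```

View pics/s2.png

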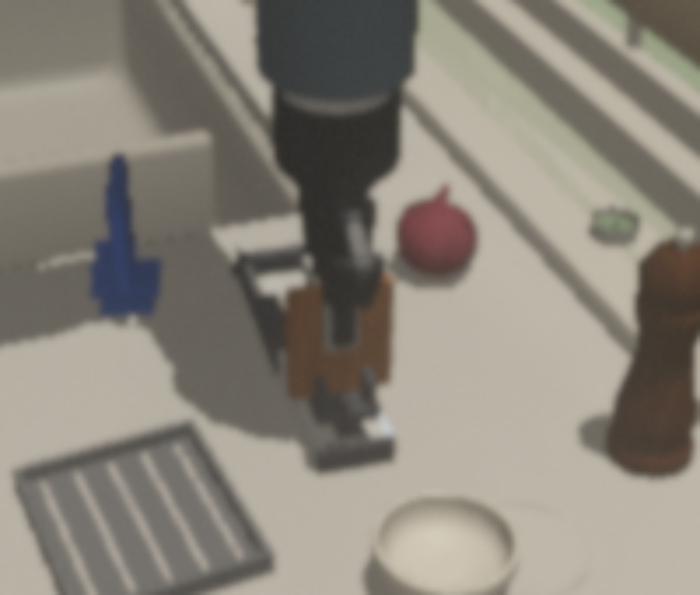

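The plate is held in the middle (opening 11.4 mm against 12), with the foot in the track. I'll slide it along tool +y.

Call:
{"fn": "arm_command", "kwargs": {"targets": [255, 0, 4, 0, 0, 0, 0, 255, 0, 12, 0, 0, 0, 0, 255, 0, 21, 0, 0, 0, 0, 255, 0, 30, 0, 0, 0, 0, 255, 0, 39, 0, 0, 0, 0, 255, 0, 48, 0, 0, 0, 0, 255, 0, 56, 0, 0, 0, 0, 255, 0, 60, 0, 0, 0, 0]}}

```text
time_s: 5.0
tcp_pos: [0.582, -0.0448, 0.0733]
tool_rot: [-0.145, -3.138, -0.0]
force: [-0.4, -2.1, -0.9]
grip_width: 0.133
finger_force: 50.5
```

```bash
python3 - <<'E'
from station import r
from h import *
st=r.state(); Rm=R.from_rotvec(st["tool_rot"]).as_matrix()
print(st["tcp_pos"],"tool force",(Rm.T@st["force"]).round(2),"mom",(Rm.T@st["moment"]).round(2),yawy(st["tool_rot"]),shift(st,[.57644,-.10505,.07331]))
E
```

```text
[ 0.58195648 -0.04483234  0.07329745] tool force [ 0.21 -2.15  0.88] mom [ 1.03 -0.01 -0.04] 84.70582289890217 [ -0.1 -60.5  -0. ]
```

Call:
{"fn": "arm_command", "kwargs": {"targets": [255, 0, 5, 0, 0, 0, 0, 255, 0, 15, 0, 0, 0, 0, 255, 0, 26, 0, 0, 0, 0, 255, 0, 37, 0, 0, 0, 0, 255, 0, 48, 0, 0, 0, 0, 255, 0, 58, 0, 0, 0, 0, 255, 0, 67, 0, 0, 0, 0, 255, 0, 73, 0, 0, 0, 0]}}

```text
time_s: 6.0
tcp_pos: [0.5887, 0.0279, 0.0733]
tool_rot: [-0.145, -3.138, 0.0]
force: [-0.2, -3.0, -0.4]
grip_width: 0.134
finger_force: 50.5
```

Call:
{"fn": "arm_command", "kwargs": {"targets": [255, 0, 2, 0, 0, 0, 0, 255, 0, 4, 0, 0, 0, 0, 255, 0, 6, 0, 0, 0, 0, 255, 0, 8, 0, 0, 0, 0, 255, 0, 10, 0, 0, 0, 0, 255, 0, 12, 0, 0, 0, 0, 255, 0, 14, 0, 0, 0, 0, 255, 0, 15, 0, 0, 0, 0]}}

```text
time_s: 7.0
tcp_pos: [0.5901, 0.0424, 0.0733]
tool_rot: [-0.146, -3.138, 0.0]
force: [0.3, -2.3, 0.3]
grip_width: 0.135
finger_force: 50.5
```

```bash
cat > f.py <<'E'
from station import r
from h import *
st=r.state(); Rm=R.from_rotvec(st["tool_rot"]).as_matrix()
print(st["time_s"],st["tcp_pos"],"tool force",(Rm.T@st["force"]).round(2),"mom",(Rm.T@st["moment"]).round(2),yawy(st["tool_rot"]),shift(st,[.57644,-.10505,.07331]))
E
python3 f.py
```

```text
7.0 [0.59010134 0.04237099 0.07330067] tool force [-0.49 -2.27 -0.26] mom [ 1.07 -0.02  0.03] 84.68882987273749 [  -0.  -148.1   -0. ]
```

Free sliding so far (148 mm). I'll creep on in 1 mm rows and watch the force.

Call:
{"fn": "arm_command", "kwargs": {"targets": [255, 0, 1, 0, 0, 0, 0, 255, 0, 2, 0, 0, 0, 0, 255, 0, 3, 0, 0, 0, 0, 255, 0, 4, 0, 0, 0, 0, 255, 0, 5, 0, 0, 0, 0, 255, 0, 6, 0, 0, 0, 0, 255, 0, 7, 0, 0, 0, 0, 255, 0, 8, 0, 0, 0, 0]}}

```text
time_s: 8.0
tcp_pos: [0.5908, 0.0502, 0.0733]
tool_rot: [-0.146, -3.138, -0.0]
force: [-0.5, -2.8, 0.8]
grip_width: 0.135
finger_force: 50.5
```

Call:
{"fn": "arm_command", "kwargs": {"targets": [255, 0, 1, 0, 0, 0, 0, 255, 0, 2, 0, 0, 0, 0, 255, 0, 3, 0, 0, 0, 0]}}

```text
time_s: 8.38
tcp_pos: [0.5911, 0.0532, 0.0733]
tool_rot: [-0.146, -3.138, -0.0]
force: [-0.2, -1.8, 0.5]
grip_width: 0.134
finger_force: 50.5
```

```bash
python3 f.py
```

```text
8.375 [0.5911072  0.05324653 0.07327867] tool force [ 0.07 -1.85 -0.5 ] mom [ 1.06 -0.04 -0.05] 84.68143269453283 [-1.00e-01 -1.59e+02 -0.00e+00]
```

Call:
{"fn": "arm_command", "kwargs": {"targets": [255, 0, 1, 0, 0, 0, 0, 255, 0, 2, 0, 0, 0, 0, 255, 0, 3, 0, 0, 0, 0]}}

```text
time_s: 8.75
tcp_pos: [0.5914, 0.0562, 0.0733]
tool_rot: [-0.146, -3.138, -0.0]
force: [-0.8, -1.8, -0.3]
grip_width: 0.132
finger_force: 50.5
```

Call:
{"fn": "arm_command", "kwargs": {"targets": [255, 0, 1, 0, 0, 0, 0, 255, 0, 2, 0, 0, 0, 0]}}

```text
time_s: 9.0
tcp_pos: [0.5916, 0.0582, 0.0733]
tool_rot: [0.146, 3.138, 0.0]
force: [-0.1, -2.4, 0.4]
grip_width: 0.133
finger_force: 50.5
```

Call:
{"fn": "arm_command", "kwargs": {"targets": [255, 0, 0.5, 0, 0, 0, 0, 255, 0, 1, 0, 0, 0, 0]}}

```text
time_s: 9.25
tcp_pos: [0.5917, 0.0592, 0.0733]
tool_rot: [-0.146, -3.138, -0.0]
force: [0.2, -2.3, 0.6]
grip_width: 0.133
finger_force: 50.5
```

Call:
{"fn": "arm_command", "kwargs": {"targets": [255, 0, 0.5, 0, 0, 0, 0, 255, 0, 1, 0, 0, 0, 0]}}

```text
time_s: 9.5
tcp_pos: [0.5917, 0.0598, 0.0733]
tool_rot: [-0.146, -3.138, 0.001]
force: [-0.3, -4.9, -0.1]
grip_width: 0.135
finger_force: 50.5
```

Call:
{"fn": "arm_command", "kwargs": {"targets": [255, 0, 0.5, 0, 0, 0, 0, 255, 0, 1, 0, 0, 0, 0]}}

```text
time_s: 9.75
tcp_pos: [0.5917, 0.06, 0.0734]
tool_rot: [-0.146, -3.138, 0.003]
force: [-0.1, -6.8, 0.1]
grip_width: 0.129
finger_force: 50.5
```

Call:
{"fn": "arm_command", "kwargs": {"targets": [255, 0, 1, 0, 0, 0, 0, 255, 0, 2, 0, 0, 0, 0]}}

```text
time_s: 10.0
tcp_pos: [0.5917, 0.0605, 0.0735]
tool_rot: [-0.145, -3.137, 0.007]
force: [-1.1, -12.0, 0.5]
grip_width: 0.134
finger_force: 50.6
```

```bash
python3 f.py
```

```text
10.0 [0.59173391 0.06054987 0.07350557] tool force [ -0.02 -12.04  -0.45] mom [ 4.9  -0.55  0.05] 84.69674299974395 [-1.000e-01 -1.663e+02  1.000e+00]
```

It's firmly against the wall (12 N, no more travel). I'll back off to about 2 mm clear of it to unload, then start lifting slowly.

Call:
{"fn": "arm_command", "kwargs": {"targets": [255, 0, -1.5, 0, 0, 0, 0, 255, 0, -3.5, 0, 0, 0, 0, 255, 0, -5.5, 0, 0, 0, 0, 255, 0, -5.5, 0, 0, 0, 0]}}

```text
time_s: 10.5
tcp_pos: [0.5918, 0.0587, 0.0734]
tool_rot: [0.146, 3.137, 0.003]
force: [-0.2, 1.9, 1.1]
grip_width: 0.139
finger_force: 50.5
```

```bash
python3 f.py
```

```text
10.5 [0.59180887 0.05873789 0.07335301] tool force [ 0.4   1.92 -1.11] mom [-0.83  0.17 -0.01] 84.68100645989773 [ 1.000e-01 -1.645e+02 -3.000e-01]
```

Call:
{"fn": "arm_command", "kwargs": {"targets": [255, 0, -1, 0, 0, 0, 0, 255, 0, -1, -1, 0, 0, 0, 255, 0, -1, -2, 0, 0, 0, 255, 0, -1, -3, 0, 0, 0, 255, 0, -1, -5, 0, 0, 0]}}

```text
time_s: 11.12
tcp_pos: [0.5912, 0.0566, 0.0781]
tool_rot: [-0.146, -3.138, 0.0]
force: [-0.5, 0.5, -4.7]
grip_width: 0.129
finger_force: 49.9
```

```bash
python3 f.py
```

```text
11.125 [0.59121488 0.05655174 0.0781    ] tool force [0.59 0.45 4.68] mom [-0.03  0.02 -0.  ] 84.67399541868534 [  -0.3 -162.3    4.8]
```

It has risen 4.8 mm, past the 2 mm play, carrying only its own weight, so it is free in the gate. I'll continue straight up.

Call:
{"fn": "arm_command", "kwargs": {"targets": [255, 0, 0, -3, 0, 0, 0, 255, 0, 0, -7, 0, 0, 0, 255, 0, 0, -12, 0, 0, 0, 255, 0, 0, -20, 0, 0, 0, 255, 0, 0, -30, 0, 0, 0, 255, 0, 0, -45, 0, 0, 0, 255, 0, 0, -65, 0, 0, 0, 255, 0, 0, -75, 0, 0, 0]}}

```text
time_s: 12.12
tcp_pos: [0.5922, 0.0568, 0.1554]
tool_rot: [0.145, 3.135, 0.001]
force: [-0.2, 0.6, -3.7]
grip_width: 0.131
finger_force: 50.1
```

```bash
python3 f.py; python3 - <<'E'
from station import r
from h import *
st=r.state(); s=r.capture("side"); cv2.imwrite("pics/s3.png",cv2.resize(s["color"][110:290,130:330,::-1],None,fx=3,fy=3))
# lift: stop underside was 6mm at tcp z .0733
print("stop bottom z",st["tcp_pos"][2]-.0673)
print(shift(st,[.4293,-.1527,st["tcp_pos"][2]]), "down to floor", 1000*(st["tcp_pos"][2]-.0673-.005))
E
```

```text
12.125 [0.59221633 0.05675744 0.15540803] tool force [0.26 0.53 3.67] mom [0.   0.01 0.03] 84.68931513304388 [   1.  -162.6   82. ]
stop bottom z 0.08810803384155999
[ 142.8 -223.6   -0.6] down to floor 83.10803384155999
```

View pics/s3.png

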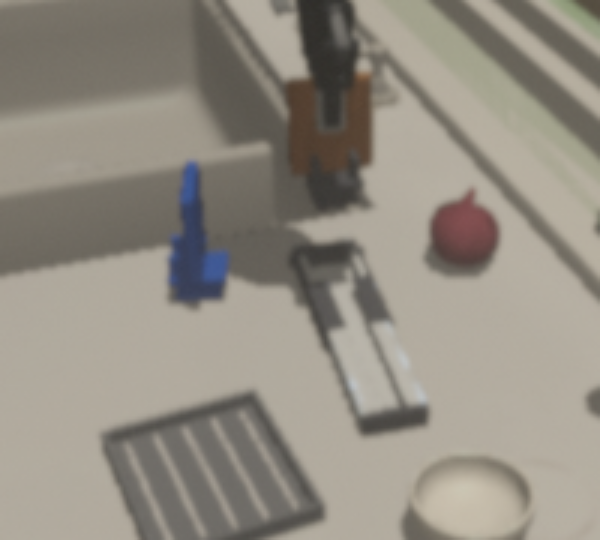

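The stop hangs free and upright at (330,140) above the track, with onion and bowl undisturbed. Next it goes over the tray.

Call:
{"fn": "arm_command", "kwargs": {"targets": [255, 5, -15, 0, 0, 0, 0, 255, 18, -50, 0, 0, 0, 0, 255, 42, -90, 0, 0, 0, 0, 255, 70, -130, 0, 0, 0, 0, 255, 98, -168, 0, 0, 0, 0, 255, 122, -200, 0, 0, 0, 0, 255, 138, -218, 0, 0, 0, 0, 255, 143, -224, 0, 0, 0, 0]}}

```text
time_s: 13.18
tcp_pos: [0.427, -0.154, 0.1531]
tool_rot: [-0.148, -3.138, -0.0]
force: [0.2, -0.0, -3.0]
grip_width: 0.133
finger_force: 50.1
```

Call:
{"fn": "arm_command", "kwargs": {"targets": [255, 0, 0, 10, 0, 0, 0, 255, 0, 0, 25, 0, 0, 0, 255, 0, 0, 40, 0, 0, 0, 255, 0, 0, 52, 0, 0, 0, 255, 0, 0, 60, 0, 0, 0, 255, 0, 0, 65, 0, 0, 0, 255, 0, 0, 68, 0, 0, 0, 255, 0, 0, 68, 0, 0, 0]}}

```text
time_s: 14.18
tcp_pos: [0.4284, -0.1532, 0.0854]
tool_rot: [0.146, 3.138, -0.0]
force: [0.5, -0.2, -3.9]
grip_width: 0.135
finger_force: 50.0
```

```bash
python3 f.py; python3 - <<'E'
from station import r
from h import *
st=r.state(); s=r.capture("side"); cv2.imwrite("pics/s4.png",cv2.resize(s["color"][150:310,110:310,::-1],None,fx=3.5,fy=3.5))
print(shift(st,[.4293,-.1527,.0723]))
E
```

```text
14.175 [ 0.42836358 -0.15315964  0.08535681] tool force [-0.47 -0.13  3.87] mom [-0.    0.02  0.01] 84.68199044854006 [-143.    61.6   12.1]
[-0.9  0.5 13.1]
```

View pics/s4.png

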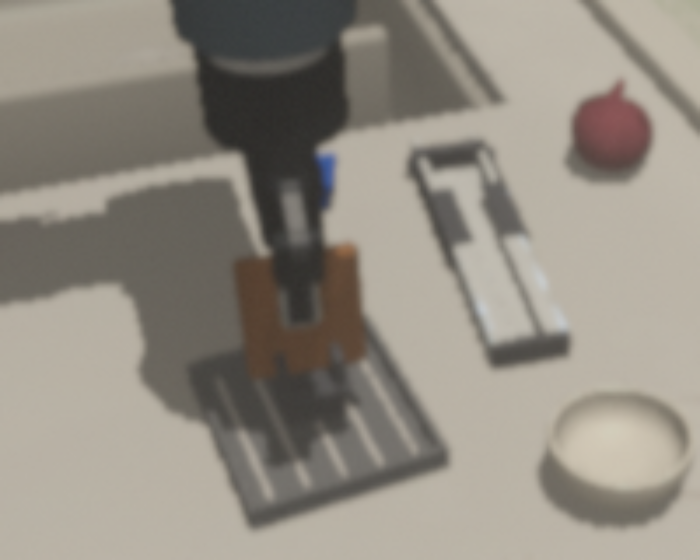

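The stop is upright over the tray's middle at (310,390), with about 13 mm to go. I'll lower it gently.

Call:
{"fn": "arm_command", "kwargs": {"targets": [255, 0, 0, 3, 0, 0, 0, 255, 0, 0, 6, 0, 0, 0, 255, 0, 0, 8, 0, 0, 0, 255, 0, 0, 10, 0, 0, 0, 255, 0, 0, 11, 0, 0, 0, 255, 0, 0, 11.5, 0, 0, 0, 255, 0, 0, 12, 0, 0, 0, 255, 0, 0, 12.5, 0, 0, 0]}}

```text
time_s: 15.22
tcp_pos: [0.4284, -0.1531, 0.0728]
tool_rot: [0.146, 3.138, -0.0]
force: [-0.7, 0.5, -3.6]
grip_width: 0.137
finger_force: 50.0
```

Call:
{"fn": "arm_command", "kwargs": {"targets": [255, 0, 0, 0.5, 0, 0, 0, 255, 0, 0, 0.8, 0, 0, 0]}}

```text
time_s: 15.48
tcp_pos: [0.4284, -0.1532, 0.0723]
tool_rot: [0.146, 3.138, -0.0]
force: [-1.7, 2.2, 1.0]
grip_width: 0.135
finger_force: 50.6
```

Touchdown: the weight is off the gripper and the height matches. Releasing and withdrawing upward.

Call:
{"fn": "arm_command", "kwargs": {"targets": [225, 0, 0, 0, 0, 0, 0, 200, 0, 0, 0, 0, 0, 0, 170, 0, 0, 0, 0, 0, 0, 120, 0, 0, 0, 0, 0, 0, 60, 0, 0, 0, 0, 0, 0, 0, 0, 0, 0, 0, 0, 0, 0, 0, 0, 0, 0, 0, 0, 0, 0, 0, 0, 0, 0, 0], "newtons": 20}}

```text
time_s: 16.48
tcp_pos: [0.4283, -0.1531, 0.072]
tool_rot: [0.146, 3.138, -0.0]
force: [-0.1, -0.0, -0.1]
grip_width: 1.002
finger_force: 0.0
```

Call:
{"fn": "arm_command", "kwargs": {"targets": [0, 0, 0, -10, 0, 0, 0, 0, 0, 0, -25, 0, 0, 0, 0, 0, 0, -45, 0, 0, 0, 0, 0, 0, -70, 0, 0, 0, 0, 0, 0, -95, 0, 0, 0, 0, 0, 0, -120, 0, 0, 0, 0, 0, 0, -135, 0, 0, 0, 0, 0, 0, -140, 0, 0, 0]}}

```text
time_s: 17.48
tcp_pos: [0.4288, -0.1532, 0.2135]
tool_rot: [0.146, 3.136, -0.0]
force: [0.5, 0.0, -0.5]
grip_width: 1.001
finger_force: 0.0
```

```bash
python3 f.py; python3 - <<'E'
from station import r
from h import *
s=r.capture("side"); cv2.imwrite("pics/s5.png",cv2.resize(s["color"][150:310,110:310,::-1],None,fx=3.5,fy=3.5))
E
```

```text
17.475 [ 0.42876841 -0.15321156  0.21348147] tool force [-0.51  0.08  0.46] mom [-0.03 -0.    0.02] 84.68485940662525 [-142.2   61.6  140.5]
```

View pics/s5.png

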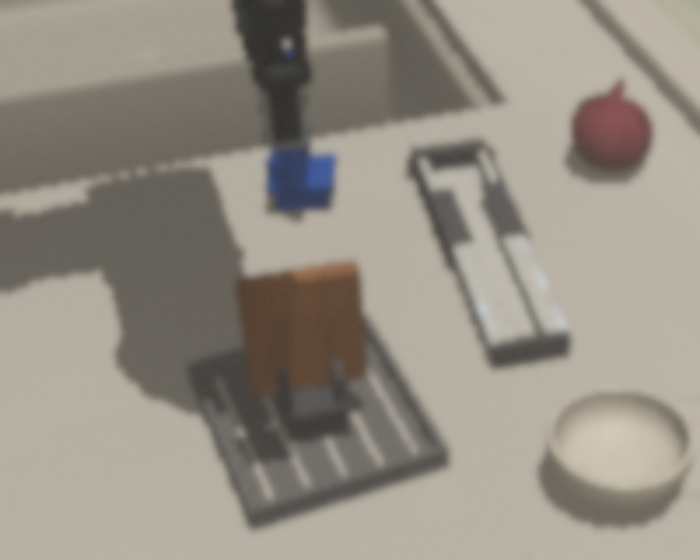

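The stop stands upright in the tray's middle at (305,340), the gripper is clear above it, and the bystanders in view haven't moved.

```bash
python3 -c "
from station import r
print(r.sign_off())"
```

```text
the job is handed in; nothing more can be done
None
```

The stop was slid to the end wall, lifted straight out through the gate and set down upright in the middle of the drip tray; I handed the job in at about 17.5 s, and no verdict came back.

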